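Dip the glue brush at the shoemaker's bench

TASK

Take the glue brush out of the wooden rack by its handle and, keeping it bristles down, dip its bristles fully below the rim of the small round pot without handle, without jabbing, shoving or tipping the pot. Then hang the brush back, upright, in the same rack hole it came from, with its steel disc resting on the rack, and let go.

Things in the scene. Friction and masses are not known exactly. Their poses are not given: they have to be found in the camera images.
- brush: glue brush hanging bristles down in a rack hole, 90 g. On one vertical axis: round wooden handle, 18 mm diameter, top 81 mm above the origin; flat steel disc 60 mm diameter, 4 mm thick; below it neck and brass ferrule up to 15 mm diameter, then bristles 25 mm long ending 80 mm below the origin. Origin: centre of the disc's underside, level with the rack's top. z up along the handle
- brush_tip (a point): the lower end of the brush's bristles, on its axis, 80 mm below the brush's origin
- pot: plain round open steel pot without handle, loose on the bench, 62 mm high, 80 mm across at the rim, 68 mm clear inside, floor 5 mm thick. Origin: centre of its underside; z up. Bystanders nearby, also steel: a square tin with nails, 84 mm wide and 45 mm high, and a taller round mug with a handle, 100 mm high
- rack: wooden tool rack, fixed: board 90 mm (x) by 240 mm (y), 14 mm thick, top 100 mm above the bench. Two through holes 36 mm in diameter on its y axis, 55 mm either side of the centre: one holds the brush, the other an awl (bystander: pear-shaped handle 64 mm high, no steel disc), either way round. Origin: centre of its underside, on the bench; z up

How it is judged:
On the way:
1. the brush, held in the fingers, is dipped into the round pot: its tip inside, at least 24 mm below the rim (horizontal distance between brush_tip and pot below 0.034 m and z of brush_tip in the frame of pot below 0.038 m and contact force between the fingers and brush above 0.5 N), for 0.1 s.
At the end, for the whole second after the job is handed in: The brush hangs still and released in the rack hole it came from, within 25 mm of its starting place, disc on the rack (within 6 mm in height), upright within 10 degrees; the pot stands upright within 30 mm of its starting place (distance of brush from where it was at the start of the episode below 0.025 m and z of brush in the frame of rack between 0.094 and 0.106 m and angle between each of brush, pot's own z axis and vertical below 0.175 rad and linear speed of brush below 0.02 m/s and distance of pot from where it was at the start of the episode below 0.03 m); the robot touches nothing.
It fails at once if the brush is tilted more than 45 degrees from bristles-down (angle between brush's own z axis and vertical above 0.785 rad).
It fails at once if the brush is jabbed against the pot with more than 20 N (contact force between brush and pot above 20 N).
It fails at once if the pot is shoved more than 30 mm or tipped more than 25 degrees (distance of pot from where it was at the start of the episode above 0.03 m or angle between pot's own z axis and vertical above 0.44 rad).
It also fails if it takes over 54 s, if anything falls off the work surface, if the arm or the gripper's body presses on something with over 40 N, if the wrist force passes 120 N, or if a joint passes its speed limit or range.

ROBOT

A 6-joint arm with a two-finger parallel gripper is mounted at the origin on the work surface. World frame = base frame: x ahead of the robot, y to its left, z up, the work surface at z = 0. Lengths are in m, angles in rad, forces in N, time in s.
With the tool pointing down it reaches from about 0.3 to 0.875 m from the base axis. Payload 6.4 kg.
Tool frame: the origin (TCP) lies at the very end of the fingers, on their centre line; the grasp point (between the pads) lies 19 mm behind it; z points along the fingers, y is the line along which they close (so a half turn about z gives the same grasp; the last joint's range is limited). The gripper opens to 88 mm and grips with 3 to 60 N. Pads are 18 mm wide; open, the fingers measure 123 mm over their backs; the gripper's body (75 mm by 187 mm) begins 45 mm behind the grasp point.
Start: joints at [1.01, 0.181, 1.607, -0, 1.354, -0.206], TCP at [0.2, 0.539, 0.239] pointing down, gripper open.
Joint ranges: [-2.99, 2.99], [-0.89, 2.07], [0.3, 2.58], [-1.14, 4.28], [0, 2.63], [-3.12, 3.12]. Speed limits (rad/s): [2.57, 2.57, 3.01, 3.14, 3.14, 3.14].

INTERFACE

Orientations are given as a 3x3 rotation matrix whose columns are the frame's x, y, z axes.
In Python, from station import manip, cam, readout gives the robot as it stands (manip), with the cameras (cam) and the readings (readout).
- The arm moves only by the tool hand_motion, called after ">>>" as a command line: name --argument value ..., lists and objects as JSON in quotes. Schema: {"type":"object","properties":{"plan":{"type":"array","items":{"type":"object","properties":{"jaw":{"type":"number"},"dx":{"type":"number"},"dy":{"type":"number"},"dz":{"type":"number"},"turn":{"type":"number"}},"additionalProperties":false,"required":["jaw"]},"minItems":1,"maxItems":12},"grip_force":{"type":"number"},"only":{"type":"string"},"quiet":{"type":"boolean"},"lines":{"type":"string"}},"required":["plan"],"additionalProperties":false}. plan is a list of rows, 1 to 12 of them, each an object with the fields jaw (the finger opening in m), dx, dy, dz (the shift in shares of 100 cm (1.0 is 100 cm)), turn (a turn about the tool's z in normalised numbers (1 is 45 degrees)); a field left out counts as zero (the opening has to be given); each row is the pose to reach, as a shift and turn from the pose commanded when the call began, along the tool's axes at that moment; what a row does not reach only later rows make up. A row lasts 1/10 s, in which the tool goes at most 0.05 m and 0.15 rad, less where a joint would pass 70% of its speed; a pose out of reach is approached as far as the arm can. The fingers move at their own pace and stop on an object; grip_force is the grip in N (left out, the last holds). Time passes only in rows, so rows that do not move let the fingers close. The tool returns the time, the measured TCP pose, the force, the opening and the grip force at its end. only (a regular expression) keeps the lines of the reply that match it, lines (a string "A,B") keeps lines A to B, and quiet returns only ok. No shift or turn number may pass 1 either way. Input that does not fit is refused with a message, and nothing moves.
- readout.get_state(): the state, without advancing time (a new reading comes with each control period).
- cam.read_camera(name): name is "side" or "top"; returns the picture (420x560x3 uint8, red, green, blue); there is no depth.
- cam.calibration(name): a dict with "vertical_fov" (degrees; the focal length in pixels is half the picture's height over the tangent of half this angle, whatever the lens; pixels are square), "cx", "cy" (the principal point, pixels), "origin" and "orientation" of the camera in the world. Camera axes: x right, y up, looking along -z (the intrinsics and any distortion apply to the point x, -y, -z); pixel columns grow to the right and rows downward; lengths in m; the calibration is good to about 2 mm. A picture is of the moment at which its call begins. calibration takes no time and is no camera call.
- manip.hand_in(): hands the job in; it is judged then, once.
The state is a dict: "clock": time; "joints": joint angles; "qd": joint speeds; "joint_torque": joint torques, N m; "eef_pos": TCP position; "ee_rot": TCP orientation; "ft_force": force on the tool from outside, world axes, zero at the start; "torque": the same for the moment, N m; "finger_gap": finger opening in m; "grip_force": force on a finger pad.
Only numpy, scipy, OpenCV 4.12 (cv2) and the standard library are available. Lean on these libraries where they do the work, as an engineer would, in place of code of your own. Each camera call takes 0.05 s, during which the arm holds its last target. There are 200 camera calls.

## Working session

There is one attempt and no reset: what is moved stays moved. The work goes in short steps, Python scripts to look and compute and a tool call to move; the robot and the scene stay as the last step left them, time stands still between calls to the robot, and variables do not carry over. Pictures are saved under pics/ and viewed, at most 10 in all, crops included, and the job is handed in when it is done.

```bash
ls; mkdir -p pics; python3 - <<'E'
from station import manip, cam, readout
import cv2
for n in("side","top"):
    c=cam.calibration(n);print(n,c)
    cv2.imwrite(f"pics/{n}0.png",cam.read_camera(n)[:,:,::-1])
s=readout.get_state();print(s)
E
```

```text
pics
station.py
side {'vertical_fov': 50.581289286380944, 'cx': 284.2965912137989, 'cy': 207.80385216954883, 'origin': array([0.1316703 , 0.51776717, 0.50845171]), 'orientation': array([[-0.78374924,  0.33418265, -0.52350653],
       [-0.62080192, -0.39642209,  0.67635383],
       [ 0.01849617,  0.85508566,  0.51815674]])}
top {'vertical_fov': 55.06477308033675, 'cx': 278.0769152782677, 'cy': 210.43846263093178, 'origin': array([ 0.41452642, -0.01428064,  0.99350728]), 'orientation': array([[ 0.02532923,  0.98697968, -0.15883807],
       [-0.99954175,  0.02763845,  0.01234566],
       [ 0.01657495,  0.15845258,  0.98722746]])}
{'clock': 0.1, 'joints': array([ 1.00967047e+00,  1.81457248e-01,  1.60787203e+00, -1.39089303e-05,
        1.35380542e+00, -2.06342111e-01]), 'qd': array([-1.17009350e-03, -2.66870035e-03, -3.49388331e-03,  1.37476504e-03,
        4.95443699e-05,  9.61924868e-04]), 'joint_torque': array([ 2.21638502e-04, -4.34826958e+01, -3.42694759e+01,  7.03406241e-02,
        3.41279386e-02, -3.99314263e-05]), 'eef_pos': array([0.19950337, 0.53878065, 0.23792297]), 'ee_rot': array([[-9.37722557e-01,  3.47384157e-01, -8.09080170e-04],
       [ 3.47384967e-01,  9.37721686e-01, -1.31280510e-03],
       [ 3.02644330e-04, -1.51210924e-03, -9.99998811e-01]]), 'ft_force': array([0.42879883, 0.17834642, 1.26158944]), 'torque': array([-0.00261656, -0.02203227, -0.04460953]), 'grip_force': 0.0, 'finger_gap': 0.08813372078117451}
```

View pics/side0.png

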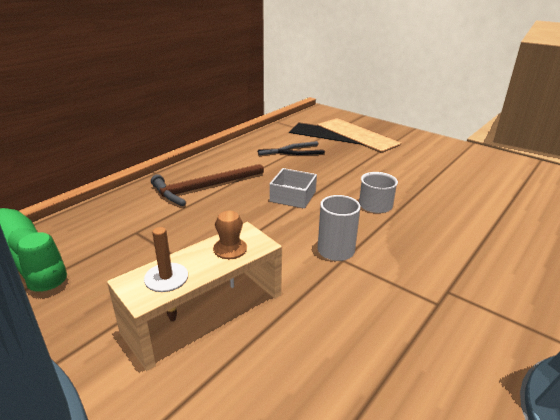

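View pics/top0.png

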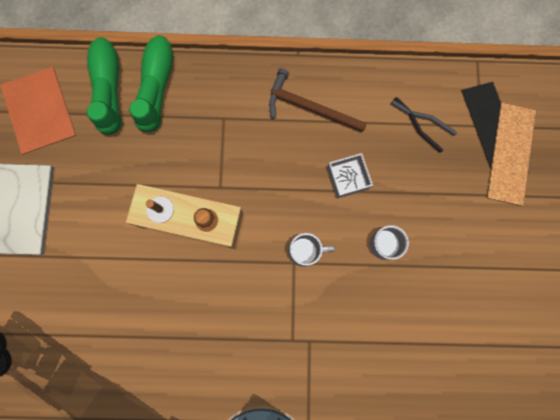

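Side view: the brush is in the rack's left hole, disc at about (166,277) and handle top at (161,232). The awl is at (230,232), the pot at (378,191), the mug at (339,228) and the tin at (293,188). Top view: disc (159,210), handle top (150,203), awl (205,218), pot (391,242), mug (306,250), tin (350,176).

```bash
cat > h.py <<'E'
from station import manip, cam, readout
import numpy as np, cv2
def ray(n,u,v):
    c=cam.calibration(n);f=210/np.tan(np.radians(c["vertical_fov"])/2)
    R=np.array(c["orientation"]);return np.array(c["origin"]),R@np.array([(u-c["cx"])/f,-(v-c["cy"])/f,-1])
def onz(n,u,v,z):
    o,d=ray(n,u,v);return o+d*(z-o[2])/d[2]
def blob(m,u,v,r):
    "component-contour (largest) of mask within window"
    w=np.zeros_like(m);w[max(0,v-r):v+r,max(0,u-r):u+r]=255
    cs,_=cv2.findContours(m&w,cv2.RETR_EXTERNAL,cv2.CHAIN_APPROX_NONE)
    return max(cs,key=cv2.contourArea)
def circ(n,c,z):
    "project contour to plane z and fit min circle"
    P=np.array([onz(n,p[0][0],p[0][1],z)[:2] for p in c])
    (x,y),r=cv2.minEnclosingCircle((P*1000).astype(np.float32));return x,y,r
E
python3 - <<'E'
from h import *
for n,d,p in(("side",(166,277),(378,191)),("top",(159,210),(391,242))):
    im=cv2.imread(f"pics/{n}0.png");hsv=cv2.cvtColor(im,cv2.COLOR_BGR2HSV)
    g=cv2.inRange(hsv,(0,0,110 if n=="side" else 60),(179,70,255))
    c=blob(g,*d,26);print(n,"disc",circ(n,c,.104),cv2.boundingRect(c))
    g=cv2.inRange(hsv,(0,0,40),(179,75,255))
    c=blob(g,*p,26);print(n,"pot all",circ(n,c,.062),cv2.boundingRect(c))
    if n=="side":
        # rim: only upper contour points + left/right extremes
        x,y,w,h=cv2.boundingRect(c); print("rim ends",onz(n,x,183,.062),onz(n,x+w,183,.062))
    r=cv2.inRange(hsv,(15,60,130),(30,190,255)); q=blob(r,*((200,270,100) if n=="side" else (184,215,70)))
    b=cv2.boxPoints(cv2.minAreaRect(q)); print("rack",b.round().tolist(), [onz(n,*k,.1)[:2].round(3).tolist() for k in b] if n=="top" else "")
    a=cv2.resize(im[p[1]-40:p[1]+40,p[0]-40:p[0]+40],None,fx=5,fy=5,interpolation=0)
    b=cv2.resize(im[d[1]-50:d[1]+30,d[0]-40:d[0]+40],None,fx=5,fy=5,interpolation=0)
    cv2.imwrite(f"pics/crop_{n}.png",np.hstack([a,b]))
print("tops",onz("side",161,231,.181),onz("top",150,203,.181))
print("mug",onz("top",306,250,.1),"tin",onz("top",350,176,.045),"awl",onz("top",205,218,.164),onz("side",230,214,.164))
E
```

```text
side disc (548.656982421875, 240.50393676757812, 53.02309799194336) (140, 257, 52, 45)
side pot all (488.52728271484375, -226.74224853515625, 105.01719665527344) (352, 172, 46, 45)
rim ends [ 0.53530062 -0.23938163  0.062     ] [ 0.45919548 -0.30409055  0.062     ]
rack [[103.0, 278.0], [280.0, 208.0], [309.0, 283.0], [133.0, 353.0]] 
top disc (553.3197631835938, 238.60585021972656, 30.424474716186523) (146, 196, 28, 27)
top pot all (495.3015441894531, -285.333984375, 46.52018356323242) (369, 225, 40, 35)
rack [[104.0, 228.0], [119.0, 164.0], [258.0, 197.0], [242.0, 261.0]] [[0.508, 0.359], [0.654, 0.339], [0.587, 0.021], [0.443, 0.05]]
tops [0.54882373 0.23902083 0.181     ] [0.55329496 0.23692239 0.181     ]
mug [ 0.47132139 -0.08951744  0.1       ] tin [ 0.65659115 -0.19840491  0.045     ] awl [0.52787503 0.1264072  0.164     ] [0.52934775 0.13277844 0.164     ]
```

View pics/crop_top.png

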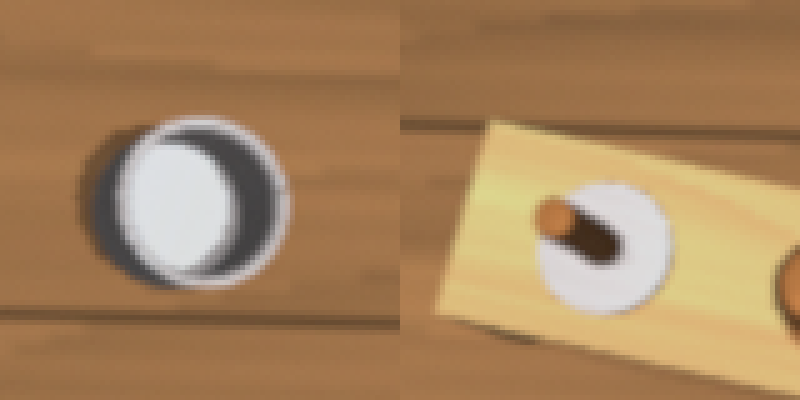

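View pics/crop_side.png

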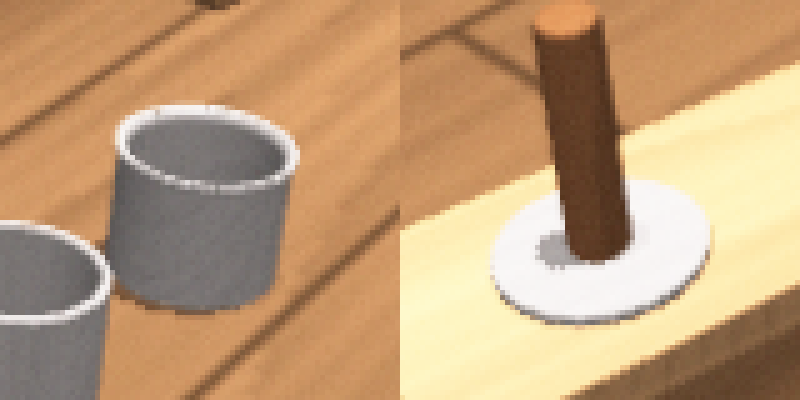

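The top crop shows the rim circle centred at (390.9,242.1), the disc at (159.6,209.1) and the handle top at (150,203). In the side crop the rim ellipse is at (378.9,180.1), the disc at (165.5,276.3) and the handle top at (159,230).

```bash
python3 - <<'E'
from h import *
def tri(a,b):
    o1,d1=ray("side",*a);o2,d2=ray("top",*b)
    t=np.linalg.lstsq(np.c_[d1,-d2],o2-o1,rcond=None)[0]
    return (o1+d1*t[0]).round(4),(o2+d2*t[1]).round(4)
for nm,a,b,z in(("rim",(378.9,180.1),(390.9,242.1),.062),("disc",(165.5,276.3),(159.6,209.1),.104),("htop",(158.9,230.1),(150,203.1),.181)):
    print(nm,"tri",tri(a,b),"planes",onz("side",*a,z).round(4),onz("top",*b,z).round(4))
print("rimR",[np.linalg.norm(onz("top",u,v,.062)-onz("top",U,V,.062))/2 for u,v,U,V in((373.1,242,408.7,242),(391,224.5,391,259.7))])
# rack top edges in the side image / top image corners
cor=[(135.5,184),(126.5,222.5),(241.3,208),(232,246.5)]
print([onz("top",*k,.1)[:2].round(3).tolist() for k in cor])
R=readout.get_state()["ee_rot"];print(np.degrees(np.arctan2(R[1,1],R[0,1])))
E
```

```text
rim tri (array([ 0.4976, -0.2899,  0.0617]), array([ 0.4973, -0.29  ,  0.0617])) planes [ 0.4973 -0.2893  0.062 ] [ 0.4972 -0.2899  0.062 ]
disc tri (array([0.554 , 0.2393, 0.1026]), array([0.5535, 0.2389, 0.1024])) planes [0.5526 0.2403 0.104 ] [0.5533 0.2384 0.104 ]
htop tri (array([0.5543, 0.2383, 0.1797]), array([0.5534, 0.2374, 0.1792])) planes [0.5526 0.2394 0.181 ] [0.5531 0.2369 0.181 ]
rimR [np.float64(0.04156440988312918), np.float64(0.040952018776034)]
[[0.61, 0.298], [0.522, 0.311], [0.562, 0.057], [0.475, 0.074]]
69.67257406500521
```

>>> hand_motion --plan '[{"jaw": 0.088, "dx": -0.01, "dy": -0.004}, {"jaw": 0.088, "dx": -0.035, "dy": -0.013}, {"jaw": 0.088, "dx": -0.075, "dy": -0.027}, {"jaw": 0.088, "dx": -0.118, "dy": -0.043}, {"jaw": 0.088, "dx": -0.162, "dy": -0.059}, {"jaw": 0.088, "dx": -0.206, "dy": -0.075}, {"jaw": 0.088, "dx": -0.25, "dy": -0.091}, {"jaw": 0.088, "dx": -0.294, "dy": -0.107}, {"jaw": 0.088, "dx": -0.338, "dy": -0.123}, {"jaw": 0.088, "dx": -0.38, "dy": -0.138}, {"jaw": 0.088, "dx": -0.415, "dy": -0.151}, {"jaw": 0.088, "dx": -0.436, "dy": -0.158}]'

```text
clock: 1.3
eef_pos: [0.5556, 0.2366, 0.2384]
ee_rot: [[-0.937, 0.35, -0.0], [0.35, 0.937, -0.001], [-0.0, -0.001, -1.0]]
ft_force: [0.0, -0.7, -0.0]
finger_gap: 0.0885
grip_force: 0.0
```

>>> hand_motion --plan '[{"jaw": 0.088}, {"jaw": 0.088}, {"jaw": 0.088}]'

```text
clock: 1.6
eef_pos: [0.5525, 0.2407, 0.2386]
ee_rot: [[-0.938, 0.346, -0.001], [0.346, 0.938, 0.0], [0.001, -0.0, -1.0]]
ft_force: [-1.0, -0.8, -0.3]
finger_gap: 0.0879
grip_force: 0.0
```

```bash
python3 -c "
from h import *
s=readout.get_state();R=s['ee_rot'];print(s['clock'],s['eef_pos'],R,R.T@(np.array([.5532,.2388,.136])-s['eef_pos']))"
```

```text
1.6 [0.55250513 0.24066385 0.23857022] [[-9.38222475e-01  3.46031534e-01 -8.74082782e-04]
 [ 3.46031463e-01  9.38222879e-01  2.36431682e-04]
 [ 9.01897282e-04 -8.06346259e-05 -9.99999590e-01]] [-0.0013894  -0.00149999  0.10256913]
```

>>> hand_motion --plan '[{"jaw": 0.088, "dz": 0.01}, {"jaw": 0.088, "dx": -0.001, "dy": -0.001, "dz": 0.03}, {"jaw": 0.088, "dx": -0.001, "dy": -0.0015, "dz": 0.05}, {"jaw": 0.088, "dx": -0.001, "dy": -0.0015, "dz": 0.07}, {"jaw": 0.088, "dx": -0.001, "dy": -0.0015, "dz": 0.09}, {"jaw": 0.088, "dx": -0.001, "dy": -0.0015, "dz": 0.102}, {"jaw": 0.088, "dx": -0.001, "dy": -0.0015, "dz": 0.102}, {"jaw": 0.088, "dx": -0.001, "dy": -0.0015, "dz": 0.102}]'

```text
clock: 2.4
eef_pos: [0.554, 0.2383, 0.137]
ee_rot: [[-0.938, 0.347, 0.0], [0.347, 0.938, 0.0], [-0.0, 0.0, -1.0]]
ft_force: [-0.3, 0.6, 0.8]
finger_gap: 0.0879
grip_force: 0.0
```

```bash
python3 - <<'E'
from h import *
s=readout.get_state();print(s["eef_pos"])
cv2.imwrite("pics/s1.png",cam.read_camera("side")[:,:,::-1])
E
```

```text
[0.55400358 0.23829068 0.13699263]
```

View pics/s1.png

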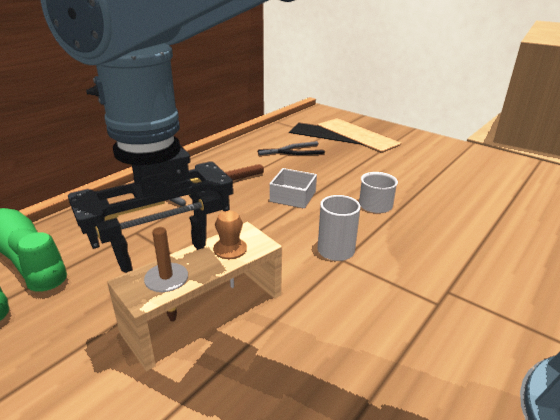

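The fingertips, at about (125,268) and (199,245), straddle the handle at (163,250). They are clear of the awl, so I'll close.

>>> hand_motion --plan '[{"jaw": 0.01}, {"jaw": 0.01}, {"jaw": 0.01}, {"jaw": 0.01}, {"jaw": 0.01}, {"jaw": 0.01}, {"jaw": 0.01}, {"jaw": 0.01}, {"jaw": 0.01}, {"jaw": 0.01}]' --grip_force 25

```text
clock: 3.45
eef_pos: [0.5541, 0.2379, 0.1367]
ee_rot: [[-0.938, 0.347, -0.0], [0.347, 0.938, 0.0], [0.0, 0.0, -1.0]]
ft_force: [0.2, 0.5, -0.7]
finger_gap: 0.0173
grip_force: 25.0
```

>>> hand_motion --plan '[{"jaw": 0.01, "dz": -0.004}, {"jaw": 0.01, "dz": -0.015}, {"jaw": 0.01, "dz": -0.03}, {"jaw": 0.01, "dz": -0.05}, {"jaw": 0.01, "dz": -0.07}, {"jaw": 0.01, "dz": -0.09}, {"jaw": 0.01, "dz": -0.11}, {"jaw": 0.01, "dz": -0.13}, {"jaw": 0.01, "dz": -0.15}, {"jaw": 0.01, "dz": -0.163}, {"jaw": 0.01, "dz": -0.17}, {"jaw": 0.01, "dz": -0.17}]'

```text
clock: 4.65
eef_pos: [0.5545, 0.2379, 0.3081]
ee_rot: [[-0.938, 0.347, 0.002], [0.347, 0.938, 0.0], [-0.002, 0.001, -1.0]]
ft_force: [0.1, -0.5, -0.6]
finger_gap: 0.0174
grip_force: 25.0
```

```bash
python3 - <<'E'
from h import *
s=readout.get_state();R=s['ee_rot'];print(s["eef_pos"],s["joints"],R.T@(np.array([.4973,-.2897,.306])-s['eef_pos']))
cv2.imwrite("pics/s2.png",cam.read_camera("side")[:,:,::-1])
E
```

```text
[0.55451504 0.23793815 0.30811843] [ 2.08849684e-01  1.93975588e-01  1.45177964e+00 -7.89951816e-06
  1.49366069e+00 -1.00718913e+00] [-0.12962577 -0.51465922  0.00176243]
```

View pics/s2.png

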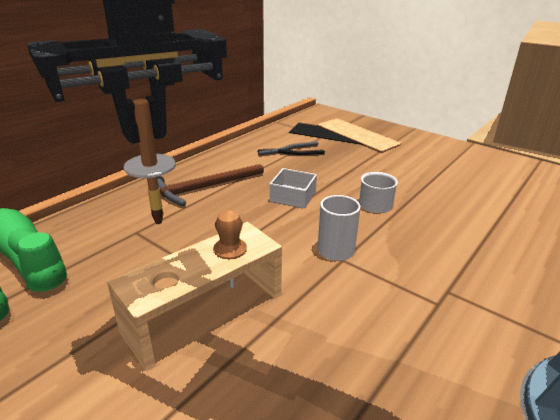

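Brush held, upright and clear of the rack (bristle tip at (158,222)). Next I move over the pot, in two gentle halves.

>>> hand_motion --plan '[{"jaw": 0.01, "dx": -0.001, "dy": -0.005}, {"jaw": 0.01, "dx": -0.005, "dy": -0.02}, {"jaw": 0.01, "dx": -0.01, "dy": -0.04}, {"jaw": 0.01, "dx": -0.016, "dy": -0.065}, {"jaw": 0.01, "dx": -0.023, "dy": -0.09}, {"jaw": 0.01, "dx": -0.03, "dy": -0.12}, {"jaw": 0.01, "dx": -0.038, "dy": -0.15}, {"jaw": 0.01, "dx": -0.045, "dy": -0.18}, {"jaw": 0.01, "dx": -0.053, "dy": -0.21}, {"jaw": 0.01, "dx": -0.059, "dy": -0.235}, {"jaw": 0.01, "dx": -0.063, "dy": -0.25}, {"jaw": 0.01, "dx": -0.065, "dy": -0.257}]'

```text
clock: 5.9
eef_pos: [0.5252, -0.0275, 0.3063]
ee_rot: [[-0.937, 0.349, -0.001], [0.349, 0.937, 0.0], [0.001, -0.0, -1.0]]
ft_force: [0.6, -0.0, -0.8]
finger_gap: 0.0171
grip_force: 25.0
```

>>> hand_motion --plan '[{"jaw": 0.01, "dx": -0.001, "dy": -0.005}, {"jaw": 0.01, "dx": -0.005, "dy": -0.02}, {"jaw": 0.01, "dx": -0.01, "dy": -0.04}, {"jaw": 0.01, "dx": -0.016, "dy": -0.065}, {"jaw": 0.01, "dx": -0.023, "dy": -0.09}, {"jaw": 0.01, "dx": -0.03, "dy": -0.12}, {"jaw": 0.01, "dx": -0.038, "dy": -0.15}, {"jaw": 0.01, "dx": -0.045, "dy": -0.18}, {"jaw": 0.01, "dx": -0.053, "dy": -0.21}, {"jaw": 0.01, "dx": -0.059, "dy": -0.235}, {"jaw": 0.01, "dx": -0.063, "dy": -0.25}, {"jaw": 0.01, "dx": -0.065, "dy": -0.257}]'

```text
clock: 7.1
eef_pos: [0.4972, -0.2904, 0.3065]
ee_rot: [[-0.937, 0.348, -0.0], [0.348, 0.937, 0.0], [0.0, 0.0, -1.0]]
ft_force: [-0.3, -0.5, -0.4]
finger_gap: 0.0174
grip_force: 25.0
```

>>> hand_motion --plan '[{"jaw": 0.01}, {"jaw": 0.01}, {"jaw": 0.01}]'

```text
clock: 7.4
eef_pos: [0.4977, -0.2882, 0.3068]
ee_rot: [[-0.938, 0.346, 0.0], [0.346, 0.938, 0.0], [-0.0, 0.0, -1.0]]
ft_force: [-0.1, 0.3, -2.0]
finger_gap: 0.0171
grip_force: 25.0
```

```bash
python3 - <<'E'
from h import *
s=readout.get_state();R=s['ee_rot'];print(s["eef_pos"],R.T@(np.array([.4973,-.2897,.306])-s['eef_pos']))
for n in("side","top"):cv2.imwrite(f"pics/{n}3.png",cam.read_camera(n)[:,:,::-1])
a=cv2.imread("pics/side3.png")[60:260,280:480];b=cv2.imread("pics/top3.png")[130:330,280:480]
cv2.imwrite("pics/c3.png",cv2.resize(np.hstack([a,b]),None,fx=2,fy=2))
c=cam.calibration("side");f=210/np.tan(np.radians(c["vertical_fov"])/2)
for z in(.19,.27,.353):
    p=c["orientation"].T@(np.r_[s["eef_pos"][:2],z]-c["origin"]);print(z,c["cx"]-f*p[0]/p[2],c["cy"]+f*p[1]/p[2])
E
```

```text
[ 0.49774788 -0.28822407  0.30677631] [-9.06546671e-05 -1.53993251e-03  7.75900969e-04]
0.19 386.5915259087389 124.2430161313052
0.27 392.28469331397054 84.878126369361
0.353 398.80172655526536 39.816690992851306
```

View pics/c3.png

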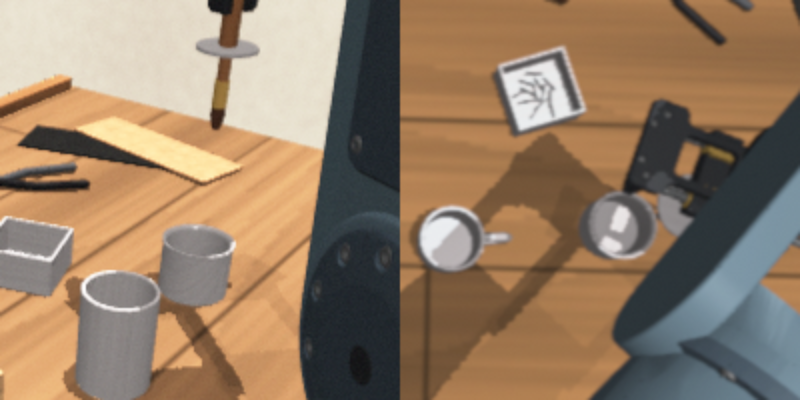

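The tip sits at full-image (388,123), within about 2 px of the prediction above the pot centre, so I'll lower it in.

>>> hand_motion --plan '[{"jaw": 0.01, "dy": -0.001, "dz": 0.01}, {"jaw": 0.01, "dy": -0.001, "dz": 0.03}, {"jaw": 0.01, "dy": -0.001, "dz": 0.05}, {"jaw": 0.01, "dy": -0.001, "dz": 0.07}, {"jaw": 0.01, "dy": -0.001, "dz": 0.09}, {"jaw": 0.01, "dy": -0.001, "dz": 0.11}, {"jaw": 0.01, "dy": -0.001, "dz": 0.125}, {"jaw": 0.01, "dy": -0.001, "dz": 0.14}, {"jaw": 0.01, "dy": -0.001, "dz": 0.152}, {"jaw": 0.01, "dy": -0.001, "dz": 0.162}, {"jaw": 0.01, "dy": -0.001, "dz": 0.166}, {"jaw": 0.01, "dy": -0.001, "dz": 0.166}]'

```text
clock: 8.7
eef_pos: [0.497, -0.2902, 0.1402]
ee_rot: [[-0.938, 0.347, -0.001], [0.347, 0.938, 0.001], [0.001, 0.0, -1.0]]
ft_force: [-0.1, -0.3, -1.1]
finger_gap: 0.0173
grip_force: 25.0
```

>>> hand_motion --plan '[{"jaw": 0.01}, {"jaw": 0.01}, {"jaw": 0.01}, {"jaw": 0.01}]'

```text
clock: 9.1
eef_pos: [0.4973, -0.2904, 0.1412]
ee_rot: [[-0.938, 0.347, 0.001], [0.347, 0.938, -0.001], [-0.001, -0.0, -1.0]]
ft_force: [-0.0, 0.1, -0.5]
finger_gap: 0.0175
grip_force: 25.0
```

```bash
python3 - <<'E'
from h import *
cv2.imwrite("pics/s4.png",cv2.resize(cam.read_camera("side")[80:280,280:480,::-1],None,fx=2.5,fy=2.5))
E
```

```text
(no output)
```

View pics/s4.png

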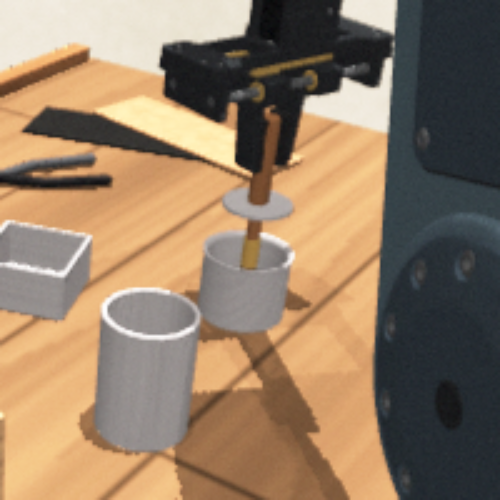

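The bristles and part of the ferrule are inside the pot (rim around crop (248,250)), and the pot hasn't moved. I'll go back along the same commanded path.

>>> hand_motion --plan '[{"jaw": 0.01, "dz": -0.005}, {"jaw": 0.01, "dz": -0.02}, {"jaw": 0.01, "dz": -0.035}, {"jaw": 0.01, "dz": -0.05}, {"jaw": 0.01, "dz": -0.07}, {"jaw": 0.01, "dz": -0.09}, {"jaw": 0.01, "dz": -0.11}, {"jaw": 0.01, "dz": -0.13}, {"jaw": 0.01, "dz": -0.15}, {"jaw": 0.01, "dy": 0.001, "dz": -0.162}, {"jaw": 0.01, "dy": 0.001, "dz": -0.166}, {"jaw": 0.01, "dy": 0.001, "dz": -0.166}]'

```text
clock: 10.35
eef_pos: [0.4976, -0.2894, 0.3074]
ee_rot: [[-0.938, 0.347, 0.001], [0.347, 0.938, -0.001], [-0.001, -0.0, -1.0]]
ft_force: [-0.2, -0.1, -1.7]
finger_gap: 0.0175
grip_force: 25.0
```

>>> hand_motion --plan '[{"jaw": 0.01, "dx": 0.001, "dy": 0.005}, {"jaw": 0.01, "dx": 0.005, "dy": 0.02}, {"jaw": 0.01, "dx": 0.01, "dy": 0.04}, {"jaw": 0.01, "dx": 0.016, "dy": 0.065}, {"jaw": 0.01, "dx": 0.023, "dy": 0.09}, {"jaw": 0.01, "dx": 0.03, "dy": 0.12}, {"jaw": 0.01, "dx": 0.038, "dy": 0.15}, {"jaw": 0.01, "dx": 0.045, "dy": 0.18}, {"jaw": 0.01, "dx": 0.053, "dy": 0.21}, {"jaw": 0.01, "dx": 0.059, "dy": 0.235}, {"jaw": 0.01, "dx": 0.063, "dy": 0.25}, {"jaw": 0.01, "dx": 0.065, "dy": 0.257}]'

```text
clock: 11.55
eef_pos: [0.5254, -0.0238, 0.3062]
ee_rot: [[-0.938, 0.345, -0.001], [0.345, 0.938, 0.0], [0.001, 0.0, -1.0]]
ft_force: [-0.3, -0.1, -0.7]
finger_gap: 0.0176
grip_force: 25.0
```

>>> hand_motion --plan '[{"jaw": 0.01, "dx": 0.001, "dy": 0.005}, {"jaw": 0.01, "dx": 0.005, "dy": 0.02}, {"jaw": 0.01, "dx": 0.01, "dy": 0.04}, {"jaw": 0.01, "dx": 0.016, "dy": 0.065}, {"jaw": 0.01, "dx": 0.023, "dy": 0.09}, {"jaw": 0.01, "dx": 0.03, "dy": 0.12}, {"jaw": 0.01, "dx": 0.038, "dy": 0.15}, {"jaw": 0.01, "dx": 0.045, "dy": 0.18}, {"jaw": 0.01, "dx": 0.053, "dy": 0.21}, {"jaw": 0.01, "dx": 0.059, "dy": 0.235}, {"jaw": 0.01, "dx": 0.063, "dy": 0.25}, {"jaw": 0.01, "dx": 0.065, "dy": 0.257}]'

```text
clock: 12.75
eef_pos: [0.5541, 0.2389, 0.3064]
ee_rot: [[-0.938, 0.347, -0.0], [0.347, 0.938, -0.0], [0.0, -0.0, -1.0]]
ft_force: [-0.0, -1.1, -0.7]
finger_gap: 0.0176
grip_force: 25.0
```

>>> hand_motion --plan '[{"jaw": 0.01}, {"jaw": 0.01}, {"jaw": 0.01}]'

```text
clock: 13.05
eef_pos: [0.5543, 0.2368, 0.3068]
ee_rot: [[-0.937, 0.349, -0.0], [0.349, 0.937, -0.0], [-0.0, -0.0, -1.0]]
ft_force: [0.9, -0.1, -1.2]
finger_gap: 0.0172
grip_force: 25.0
```

```bash
python3 - <<'E'
from h import *
s=readout.get_state();print(s["eef_pos"])
a=cam.read_camera("side")[:,:,::-1];b=cv2.imread("pics/s2.png")
cv2.imwrite("pics/s5.png",cv2.resize(np.hstack([a[60:310,60:260],b[60:310,60:260]]),None,fx=2,fy=2))
E
```

```text
[0.55425706 0.23676961 0.30675649]
```

View pics/s5.png

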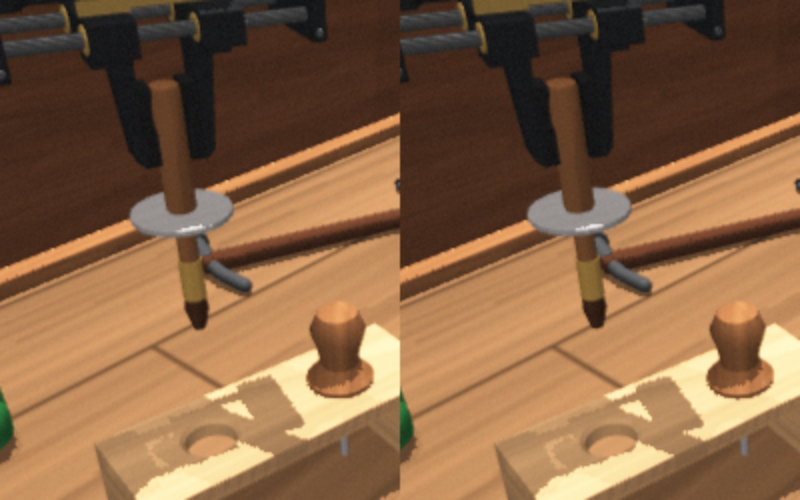

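The brush pose after the trip (left) matches the one before it (right) to about 1 px: tip (199,322) against (597,322). The hole is at (212,438), so I lower it back in.

>>> hand_motion --plan '[{"jaw": 0.01, "dz": 0.01}, {"jaw": 0.01, "dz": 0.03}, {"jaw": 0.01, "dz": 0.05}, {"jaw": 0.01, "dz": 0.07}, {"jaw": 0.01, "dz": 0.09}, {"jaw": 0.01, "dz": 0.11}, {"jaw": 0.01, "dz": 0.128}, {"jaw": 0.01, "dz": 0.142}, {"jaw": 0.01, "dz": 0.153}, {"jaw": 0.01, "dz": 0.16}, {"jaw": 0.01, "dz": 0.165}, {"jaw": 0.01, "dz": 0.168}]'

```text
clock: 14.3
eef_pos: [0.5543, 0.2379, 0.1387]
ee_rot: [[-0.938, 0.347, 0.0], [0.347, 0.938, 0.0], [-0.0, 0.0, -1.0]]
ft_force: [1.1, -1.0, -0.1]
finger_gap: 0.0172
grip_force: 25.0
```

>>> hand_motion --plan '[{"jaw": 0.01, "dz": 0.001}, {"jaw": 0.01, "dz": 0.0015}, {"jaw": 0.01, "dz": 0.002}, {"jaw": 0.01, "dz": 0.002}]'

```text
clock: 14.7
eef_pos: [0.5543, 0.2379, 0.137]
ee_rot: [[-0.938, 0.347, 0.001], [0.347, 0.938, 0.0], [-0.0, 0.0, -1.0]]
ft_force: [0.0, -0.3, -2.3]
finger_gap: 0.0174
grip_force: 25.0
```

>>> hand_motion --plan '[{"jaw": 0.024}, {"jaw": 0.03}, {"jaw": 0.04}, {"jaw": 0.05}, {"jaw": 0.06}, {"jaw": 0.07}, {"jaw": 0.08}, {"jaw": 0.08}, {"jaw": 0.08}, {"jaw": 0.08}]'

```text
clock: 15.7
eef_pos: [0.5541, 0.2378, 0.1367]
ee_rot: [[-0.938, 0.347, -0.0], [0.347, 0.938, -0.0], [0.0, -0.0, -1.0]]
ft_force: [-0.4, 0.4, -0.1]
finger_gap: 0.0802
grip_force: 0.0
```

>>> hand_motion --plan '[{"jaw": 0.08, "dz": -0.01}, {"jaw": 0.08, "dz": -0.03}, {"jaw": 0.08, "dz": -0.06}, {"jaw": 0.08, "dz": -0.09}, {"jaw": 0.08, "dz": -0.12}, {"jaw": 0.08, "dz": -0.14}, {"jaw": 0.08, "dz": -0.15}, {"jaw": 0.08, "dz": -0.15}]'

```text
clock: 16.5
eef_pos: [0.5549, 0.238, 0.2888]
ee_rot: [[-0.938, 0.347, 0.003], [0.347, 0.938, 0.001], [-0.003, 0.002, -1.0]]
ft_force: [0.6, 0.3, 0.3]
finger_gap: 0.0801
grip_force: 0.0
```

```bash
python3 - <<'E'
from h import *
for n in("side","top"):cv2.imwrite(f"pics/{n}6.png",cam.read_camera(n)[:,:,::-1])
E
```

```text
(no output)
```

View pics/side6.png

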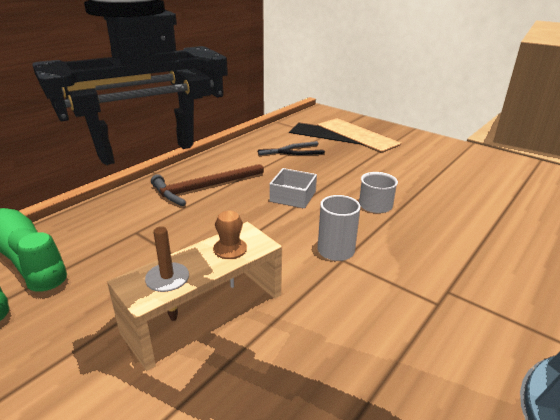

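The brush hangs upright with its disc flat at (167,277) and handle top at (161,231), as at the start. The pot is unmoved at (378,191) and the gripper is clear, so I'm handing in.

>>> hand_motion --plan '[{"jaw": 0.08}, {"jaw": 0.08}, {"jaw": 0.08}, {"jaw": 0.08}, {"jaw": 0.08}]'

```text
clock: 17.1
eef_pos: [0.5541, 0.2378, 0.2865]
ee_rot: [[-0.938, 0.347, -0.0], [0.347, 0.938, -0.0], [0.0, -0.0, -1.0]]
ft_force: [0.3, -0.1, -0.2]
finger_gap: 0.0797
grip_force: 0.0
```

```bash
python3 -c "
from station import manip, cam, readout
print(manip.hand_in())"
```

```text
the job is handed in; nothing more can be done
None
```

The brush was dipped in the round pot (tip about 37 mm below the rim), hung back upright in its own rack hole and released, and the job was handed in at about 17 s; the hand-in gave no verdict.

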